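# Weigh the filled slide carrier on the spring scale

### The arm

A 6-joint arm with a two-finger parallel gripper is mounted at the origin on the work surface. World frame = base frame: x ahead of the robot, y to its left, z up, the work surface at z = 0. Lengths are in m, angles in rad, forces in N, time in s.
With the tool pointing down it reaches from about 0.35 to 0.775 m from the base axis. Payload 5.5 kg.
Tool frame: the origin (TCP) lies at the very end of the fingers, on their centre line; the grasp point (between the pads) lies 19 mm behind it; z points along the fingers, y is the line along which they close (so a half turn about z gives the same grasp; the last joint's range is limited). The gripper opens to 85 mm and grips with 20 to 120 N. Pads are 22 mm wide; open, the fingers measure 114 mm over their backs; the gripper's body (76 mm by 85 mm) begins 54 mm behind the grasp point. The pads swing forward as they close: fully open they stand 13 mm farther back than shut.
Start: joints at [-1.261, 0.313, 0.046, 1.304, 0, 1.431], TCP at [0.25, -0.518, 0.231] pointing down, gripper open.
Joint ranges: [-2.76, 2.76], [-0.86, 1.69], [-1.03, 1.26], [-2.2, 2.34], [-1.47, 1.5], [-3.14, 3.14]. Speed limits (rad/s): [2.57, 2.57, 3.14, 3.14, 3.14, 3.14].

### API

Orientations are given as a unit quaternion [w, x, y, z].
In Python, from workcell import env, read_camera, get_calibration gives the robot as it stands.
- The arm moves only by the tool jog_arm, never from a script. Its argument "motion" is one flat list of numbers, 7 for each row, row after row: the shift along the tool's x, y, z as a fraction of full scale, then the turn, a rotation vector about the tool's x, y, z as a fraction of full scale, then the opening, from 0 (shut) to 1 (fully open). In form: [x, y, z, wx, wy, wz, grip, x, y, z, wx, wy, wz, grip, ...]. A call has 1 to 12 rows; each row is the pose to reach, as a shift and turn from the pose commanded when the call began, along the tool's axes at that moment; what a row does not reach only later rows make up. Full scale, the value 1, is 0.2 m for a shift and 90 degrees for a turn. A row lasts 1/8 s, in which the tool goes at most 62.5 mm and 10.7 degrees, less where a joint would pass 70% of its speed; a pose out of reach is approached as far as the arm can. A call with a number of a shift or a turn outside -1 to 1 is refused whole. A call with a gripper value outside its range is refused whole. The fingers move at their own pace and stop on an object; "newtons" is the grip in N (left out, the last holds). Time passes only in rows, so rows that repeat a pose let the fingers close. It gives the time, the measured TCP pose, the force, the opening and the grip force at its end, in the units of the state.
- env.get_state(): the state, without advancing time (a new reading comes with each control period).
- read_camera(name): name is "scene" or "side" or "wrist"; returns the picture (400x640x3 uint8, red, green, blue); there is no depth.
- get_calibration(name): a dict with "fx", "fy", "cx", "cy" (pixels), "world_from_camera" (4x4, takes a point from camera to world coordinates). Camera axes: x right, y down, z forward; pixel columns grow to the right and rows downward; lengths in m; the calibration is good to about 2 mm. A picture is of the moment at which its call begins: read the wrist's pose just before it. get_calibration takes no time and is no camera call; for the wrist camera it gives the pose at the moment of the call.
- env.hand_in(): hands the job in; it is judged then, once.
The state is a dict: "clock": time; "joint_pos": joint angles; "qvel": joint speeds; "tau": joint torques, N m; "tcp_pos": TCP position; "orientation": TCP orientation; "wrist_force": force on the tool from outside, world axes, zero at the start; "ft_torque": the same for the moment, N m; "finger_gap": finger opening in m; "grip_force": force on a finger pad.
Only numpy, scipy, OpenCV 4.12 (cv2) and the standard library are available. Lean on these libraries where they do the work, as an engineer would, in place of code of your own. Each camera call takes 0.05 s, during which the arm holds its last target. There are 200 camera calls.

### The job

Weigh the large slide carrier, the one filled with glass slides: pick it up by its grip, hang it by its cross bar on the hook of the spring scale, and lower it slowly until the hook bears its whole weight, neither more nor less, before you let go, so that the pointer stays where it is instead of dropping or springing back. Leave the carrier hanging free and still from the hook, and do not disturb the small empty carrier or the other things on the bench.

Things in the scene. Friction and masses are not known exactly. Their poses are not given: they have to be found in the camera images.
- carrier: Large steel slide carrier, loose, 0.21 to 0.8 kg (unknown). Tray 84 (x) x 64 (y) x 24 mm high with six glass slides reaching 29 mm high. Wire bail 6 mm thick: uprights at y = -33 and +33 mm, joined by a cross bar along y, 100 mm up. On mid-bar a flat grip tab, 24 (x) x 14 (y) mm, from 100 to 155 mm up. Origin: centre of underside, z up. Either way round will do.
- carrier_bar (a point): Middle of the carrier's cross bar (on the bar's centre line, 100 mm above the underside); the bar runs along the carrier's y. The space below the bar, between the uprights, is free down to the slides (29 mm above the underside).
- carrier_grip (a point): Place to pinch the grip tab: on its middle, 138 mm above the underside; pinch the 14 mm thickness, along the carrier's y.
- scale: Spring scale, fixed to the bench: black base plate, aluminium column 234 mm high, white graduated plate on its -y side. Origin on the bench straight below the hook's seat; its +x points from hook to column (near face 108 mm from the seat). The base plate (12 mm thick) begins 60 mm from the origin.
- scale_hook (a joint): How far the sprung hook and its black pointer are pushed down, m: 0 unloaded, end stop 0.075. 1 N pushes it 7.1 mm (first 0.3 N without motion); little damped, it bounces if a load is dropped or let go out of balance. Stands at 0.012 to 0.055 under the carrier. Misused if the pointer runs faster than 45 mm/s either way or passes 0.068.
- hook_seat (a point): Where mid cross bar comes to lie, 188 mm above the bench unloaded; moves with the hook. Axes as the scale's. The hook is round wire 7 mm thick lying in the x-z plane: level seat about 20 mm long (x), its top 3 mm and underside 10 mm below this point; a flank leans outwards at each end; beyond the +x one a level arm (top 9 mm above this point) runs to the column. The bar must lie across, along the scale's y.
- hook_tip (a point): Top of the hook's free tip at -x: 13 mm above and 21 mm to -x of the seat point. Bring the bail over it from -x, bar above the tip and tray below the hook, moving in the scale's +x until the bar is over the seat, then lower.
- small_carrier: Small empty steel slide carrier, tray 60 x 46 x 16 mm, round 16 mm knob on its bail, 88 mm high overall, loose; stays where it is. Origin: centre of the underside.
- dish: White shallow dish, 56 mm wide, 16 mm high, loose, stays.
- oil_bottle: Small amber bottle, 28 mm wide, 65 mm high, loose, stays.
- objective_can: Black round lens can, 36 mm wide, 55 mm high, loose, stays.
- lens_brush: Brush 150 mm long, lying on the left, loose, stays.
Things that resemble listed ones, but are neither listed nor needed, are in the scene too. Leave any black, pink or yellow look-alike of the carrier alone.

How it is judged:
On the way, in this order (a step that is already met when the one before it is completed fails the run):
1. the large carrier is lifted clear of the bench in the gripper, not touching the scale (height (world z) of carrier above 0.04 m and contact force between the fingers and carrier above 1 N and contact force between carrier and scale below 0.1 N), for 0.2 s.
2. its cross bar lies in the hook's seat and begins to load it, while still held (distance between carrier_bar and hook_seat below 0.012 m and contact force between carrier and scale above 1 N and contact force between the fingers and carrier above 1 N and value of joint scale_hook above 0.004 m), for 0.1 s.
At the end, for the whole second after the job is handed in: The large carrier hangs by its cross bar in the hook's seat (bar within 12 mm of the seat point), upright within 0.2 rad, let go and still (under 30 mm/s and 0.5 rad/s), the hook bearing it with the pointer settled (under 10 mm/s) between 8 and 62 mm below its unloaded place (distance between carrier_bar and hook_seat below 0.012 m and contact force between carrier and scale above 1 N and value of joint scale_hook between 0.008 and 0.062 m and velocity of joint scale_hook between -0.01 and 0.01 m/s and linear speed of carrier below 0.03 m/s and angular speed of carrier below 0.5 rad/s and angle between carrier's own z axis and vertical below 0.2 rad and contact force between the fingers and carrier below 0.05 N); the robot touches nothing.
It fails at once if the pointer runs faster than 45 mm/s: the load was dropped, jerked or sprang back (velocity of joint scale_hook above 0.045 m/s or velocity of joint scale_hook below -0.045 m/s).
It fails at once if the hook is pressed down past 68 mm, beyond what the carrier can weigh (value of joint scale_hook above 0.068 m).
It fails at once if the carrier is forced against the scale with more than 14 N (contact force between carrier and scale above 14 N).
It fails at once if the fingers or arm press on the scale with more than 5 N (contact force between any of the fingers, the arm and scale above 5 N).
It fails at once if a bystander is moved by more than 20 mm (distance of any of small_carrier, dish, oil_bottle, objective_can, lens_brush from where it was at the start of the episode above 0.02 m).
It also fails if it takes over 64 s, if anything falls off the work surface, if the arm or the gripper's body presses on something with over 40 N, if the wrist force passes 120 N, or if a joint passes its speed limit or range.

## Working session

There is one attempt and no reset: what is moved stays moved. The work goes in short steps, Python scripts to look and compute and a tool call to move; the robot and the scene stay as the last step left them, time stands still between calls to the robot, and variables do not carry over. Pictures are saved under pics/ and viewed, at most 10 in all, crops included, and the job is handed in when it is done.

Besides the shell and the picture viewer there is one more tool, called after "Call:" in YAML: its name, and indented under it one key for each argument. jog_arm: Moves the arm, as the interface text tells. Shift numbers are shares of 0.2 m and turn numbers shares of 90 degrees, none past 1 either way. Its arguments: {"type":"object","properties":{"motion":{"type":"array","items":{"type":"number"}},"newtons":{"type":"number"}},"required":["motion"]}

```bash
mkdir -p pics; ls
cat > h.py <<'E'
import numpy as np,cv2
from workcell import env,read_camera,get_calibration
def save(n,f):
    c=get_calibration(n);im=read_camera(n);cv2.imwrite('pics/'+f+'.png',im[:,:,::-1]);np.save('pics/'+f+'.npy',c['world_from_camera']);return im,c
def ray(c,u,v):
    T=np.array(c['world_from_camera']);d=T[:3,:3]@np.array([(u-c['cx'])/c['fx'],(v-c['cy'])/c['fy'],1]);return T[:3,3],d
def plane(c,u,v,z):
    o,d=ray(c,u,v);return o+d*(z-o[2])/d[2]
def tri(c1,p1,c2,p2):
    o1,d1=ray(c1,*p1);o2,d2=ray(c2,*p2)
    s=np.linalg.lstsq(np.stack([d1,-d2],1),o2-o1,rcond=None)[0];a=o1+s[0]*d1;b=o2+s[1]*d2
    return (a+b)/2,np.linalg.norm(a-b)
def proj(c,P):
    T=np.linalg.inv(np.array(c['world_from_camera']));q=T[:3,:3]@np.array(P)+T[:3,3];return c['fx']*q[0]/q[2]+c['cx'],c['fy']*q[1]/q[2]+c['cy']
E
python3 - <<'E'
from h import *
a,c=save('scene','s1');b,d=save('side','d1')
print(c,d);print(env.get_state())
E
```

```text
pics
{'fx': 499.68701492767116, 'fy': 499.68701492767116, 'cx': 318.22858972278783, 'cy': 190.72288549287984, 'world_from_camera': array([[ 0.50567368,  0.53693661, -0.67527269,  1.26140886],
       [ 0.86256115, -0.32990401,  0.38360345, -0.35044673],
       [-0.01680443, -0.77644216, -0.62996443,  0.85779488],
       [ 0.        ,  0.        ,  0.        ,  1.        ]])} {'fx': 428.1622215569109, 'fy': 428.1622215569109, 'cx': 321.2709290440842, 'cy': 198.5651209973437, 'world_from_camera': array([[-0.98292366, -0.12931586,  0.13091406,  0.34193393],
       [-0.18348978,  0.74243617, -0.64429809,  0.77755187],
       [-0.01387738, -0.65731723, -0.75348621,  0.96258152],
       [ 0.        ,  0.        ,  0.        ,  1.        ]])}
{'clock': 0.1, 'joint_pos': array([-1.26061103e+00,  3.13925551e-01,  4.51039531e-02,  1.30360017e+00,
        1.28752613e-05,  1.43118790e+00]), 'qvel': array([ 0.0002474 , -0.00203374,  0.00167319,  0.00194262,  0.00014135,
       -0.00233824]), 'tau': array([ 1.58951771e-03, -4.81725419e+01,  2.99243367e+01,  1.27291074e-02,
       -1.90056094e-04, -8.93025387e-08]), 'tcp_pos': array([ 0.24985045, -0.51738147,  0.23050255]), 'orientation': array([-8.10316800e-04,  9.74816792e-01,  2.23005744e-01, -6.28175971e-05]), 'wrist_force': array([-0.48000372,  0.59789047, -0.04552951]), 'ft_torque': array([-0.03296023,  0.03326122,  0.02064529]), 'grip_force': 0.0, 'finger_gap': 0.08561131592419001}
```

View pics/s1.png

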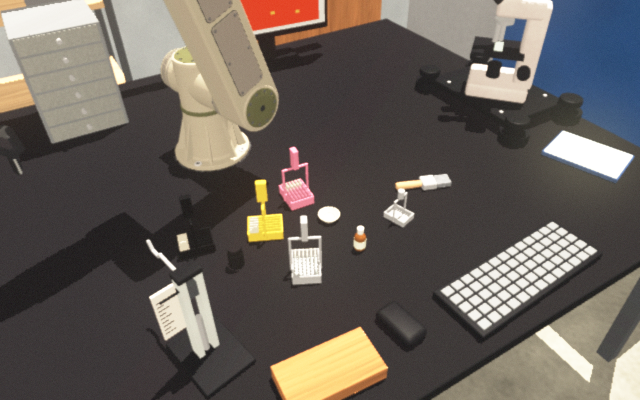

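View pics/d1.png

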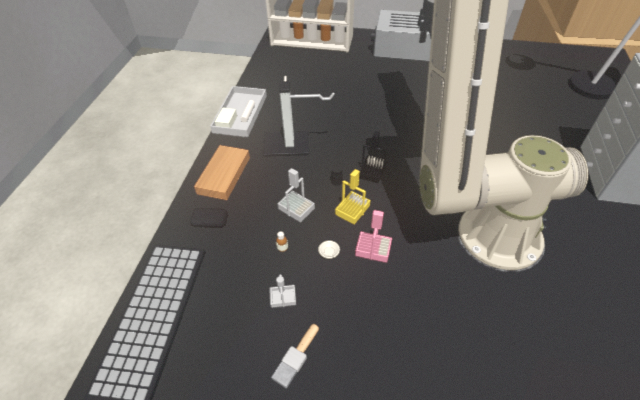

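Candidates, scene / side pixels:
- Large grey: (305,258) / (296,200)
- Yellow: (265,215) / (353,200)
- Pink: (296,185) / (375,240)
- Black: (195,235) / (374,160)
- Small grey with knob: (399,210) / (283,293)

The large grey one fits: it is steel, full of slides and has a flat tab. I'll confirm it in an enlarged crop, together with the hook.

Run:
```python
import cv2,numpy as np
s=cv2.imread('pics/s1.png');d=cv2.imread('pics/d1.png')
f=lambda im,x,y:cv2.resize(im[y:y+75,x:x+100],(400,300),interpolation=cv2.INTER_CUBIC)
cv2.imwrite('pics/c1.png',np.vstack([np.hstack([f(s,260,212),f(d,245,160)]),np.hstack([f(s,140,235),f(d,255,72)])]))
```

```text
(no output)
```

View pics/c1.png

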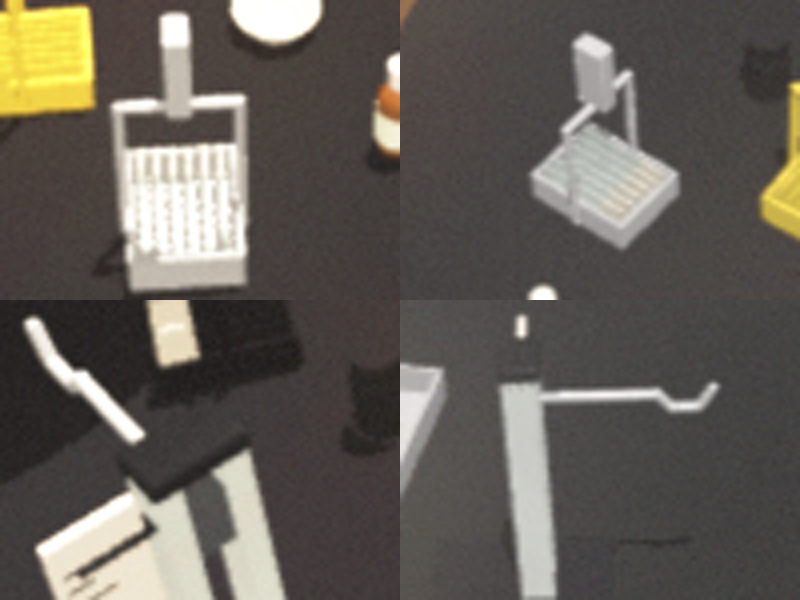

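The crop confirms it: large steel carrier, six slides, flat tab. Its tab top is at about (304,219) in scene and (293,171) in side. The hook tip is at scene (148,240) and side (333,94).

Run:
```python
from h import *
np.set_printoptions(precision=4,suppress=True)
c=get_calibration('scene');d=get_calibration('side')
S=lambda x,y:(260+x/4-.375,212+y/4-.375);D=lambda x,y:(245+(x-400)/4-.375,160+y/4-.375)
S2=lambda x,y:(140+x/4-.375,235+(y-300)/4-.375);D2=lambda x,y:(255+(x-400)/4-.375,72+(y-300)/4-.375)
for n,a,b in [('tabtop',S(175,30),D(594,43)),('barA',S(115,105),D(632,75)),('barB',S(244,100),D(565,131)),('tip',S2(33,320),D2(715,386)),('armbend',S2(79,373),D2(657,391)),('armcol',S2(137,437),D2(543,398)),('seat',S2(64,380),D2(686,406))]: print(n,*tri(c,a,d,b))
for n,p in [('dA',S(115,105)),('barB',S(244,100))]: print(n,plane(c,*p,.1))
for p in [D(632,75),D(565,131)]: print(plane(d,*p,.1))
for n,p in [('tip',D2(715,386)),('bend',D2(657,391)),('armcol',D2(543,398))]: print(n,plane(d,*p,.2))
for n,p in [('tip',S2(33,320)),('bend',S2(79,373)),('armcol',S2(137,437))]: print(n,plane(c,*p,.2))
for n,u,v,h in [('can',236,258,.03),('dish',329,215,.01),('bottle',360,241,.03),('black',195,238,.01),('yellow',265,228,.01)]:print(n,plane(c,u,v,h))
```

```text
tabtop [0.574 0.003 0.156] 2.236122904249338e-07
barA [ 0.5561 -0.0254  0.1003] 0.0020629731933347506
barB [0.5897 0.0353 0.1015] 0.0012380966412631677
tip [ 0.5154 -0.2962  0.1998] 0.0018789087144535329
armbend [ 0.558  -0.2872  0.1969] 0.0024855333430602346
armcol [ 0.6326 -0.2707  0.2047] 0.02835219182115938
seat [ 0.5382 -0.2937  0.1795] 0.0008611899516706192
dA [ 0.5548 -0.0257  0.1   ]
barB [0.5877 0.0357 0.1   ]
[ 0.5568 -0.0246  0.1   ]
[0.5905 0.0345 0.1   ]
tip [ 0.5158 -0.2946  0.2   ]
bend [ 0.5577 -0.2812  0.2   ]
armcol [ 0.6402 -0.2585  0.2   ]
tip [ 0.5145 -0.2967  0.2   ]
bend [ 0.5598 -0.2881  0.2   ]
armcol [ 0.6117 -0.2775  0.2   ]
can [ 0.4851 -0.1273  0.03  ]
dish [0.4514 0.1396 0.01  ]
bottle [0.5859 0.1425 0.03  ]
black [ 0.3531 -0.1811  0.01  ]
yellow [ 0.4099 -0.0204  0.01  ]
```

Call:
jog_arm:
  motion: [0.5,-0.32,-0.3,0,0,-0.4,1,1,-0.64,-0.3,0,0,-1,1,1,-0.64,-0.3,0,0,-1,1,1,-0.64,-0.3,0,0,-1,1,1,-0.64,-0.3,0,0,-1,1,1,-0.64,-0.3,0,0,-1,1,1,-0.64,-0.3,0,0,-1,1,1,-0.64,-0.3,0,0,-1,1,1,-0.64,-0.3,0,0,-1,1,1,-0.64,-0.3,0,0,-1,1]

```text
clock: 1.35
tcp_pos: [0.3743, -0.3154, 0.2909]
orientation: [-0.0, 0.532, 0.847, 0.0]
wrist_force: [-0.2, -0.1, -0.4]
finger_gap: 0.0851
grip_force: 0.0
```

```bash
cat >> h.py <<'E'
from scipy.spatial.transform import Rotation as Ro
def go(x,y,z,yaw):
    "fractions to a tool-down pose whose tool y points at world angle yaw (deg)"
    s=env.get_state();w,*v=s['orientation'];R=Ro.from_quat([*v,w])
    t=np.radians(yaw);yv=np.array([np.cos(t),np.sin(t),0]);zv=np.array([0,0,-1.]);G=Ro.from_matrix(np.stack([np.cross(yv,zv),yv,zv],1))
    sh=R.inv().apply(np.array([x,y,z])-s['tcp_pos'])/.2
    tu=(R.inv()*G).as_rotvec()/(np.pi/2)
    Y=R.as_matrix()[:,1]
    print('t',round(s['clock'],2),'tcp',s['tcp_pos'].round(4),'yaw',round(np.degrees(np.arctan2(Y[1],Y[0])),1),'F',s['wrist_force'].round(2),'gap',round(s['finger_gap'],4),'q6',s['joint_pos'][5].round(2))
    print('shift',sh.round(3),'turn',tu.round(3))
E
python3 -c "
from h import *
go(.573,.004,.24,61)"
```

```text
t 1.35 tcp [ 0.3743 -0.3154  0.2909] yaw 25.7 F [-0.24 -0.08 -0.43] gap 0.0851 q6 0.26
shift [1.007 1.588 0.255] turn [-0.    -0.001 -0.392]
```

Call:
jog_arm:
  motion: [0.3,0.5,0,0,0,-0.12,1,0.5,0.8,0,0,0,-0.24,1,0.62,1,0,0,0,-0.36,1,0.62,1,0,0,0,-0.39,1,0.62,1,0,0,0,-0.39,1,0.62,1,0,0,0,-0.39,1]

```text
clock: 2.1
tcp_pos: [0.5004, -0.1171, 0.291]
orientation: [-0.0, 0.252, 0.968, -0.0]
wrist_force: [0.5, -0.1, 0.5]
finger_gap: 0.0855
grip_force: 0.0
```

```bash
python3 -c "
from h import *
go(.573,.004,.27,61)"
```

```text
t 2.1 tcp [ 0.5004 -0.1171  0.291 ] yaw 60.8 F [ 0.47 -0.1   0.47] gap 0.0855 q6 0.12
shift [-0.022  0.706  0.105] turn [-0.    -0.    -0.002]
```

Call:
jog_arm:
  motion: [0,0.3,0,0,0,0,1,-0.02,0.6,0,0,0,0,1,-0.02,0.71,0,0,0,0,1,-0.02,0.71,0,0,0,0,1,-0.02,0.71,0,0,0,0,1]

```text
clock: 2.72
tcp_pos: [0.5726, 0.0035, 0.2913]
orientation: [-0.0, 0.252, 0.968, -0.0]
wrist_force: [-0.1, -0.0, -0.6]
finger_gap: 0.0854
grip_force: 0.0
```

Run:
```python
from h import *
go(.573,.004,.12,61)
im,c=save('wrist','w1');print(c)
for P in [(.573,.004,.155),(.5561,-.0254,.1),(.5897,.0353,.1)]: print(proj(c,P))
```

```text
t 2.73 tcp [0.5726 0.0035 0.2913] yaw 60.8 F [-0.13 -0.02 -0.59] gap 0.0854 q6 0.38
shift [-0.001  0.004  0.856] turn [-0.001 -0.    -0.003]
{'fx': 322.60233937363887, 'fy': 322.60233937363887, 'cx': 320.89778212275303, 'cy': 198.60587713336733, 'world_from_camera': array([[ 0.48888064,  0.82418414,  0.28586051,  0.49857361],
       [ 0.87234989, -0.46144229, -0.16148278,  0.0445263 ],
       [-0.00118341,  0.32831619, -0.94456714,  0.43375782],
       [ 0.        ,  0.        ,  0.        ,  1.        ]])}
(np.float64(322.4074807418287), np.float64(185.8856310005053))
(np.float64(290.34711237858363), np.float64(170.4845406806583))
(np.float64(355.62060813900894), np.float64(170.17008380586108))
```

View pics/w1.png

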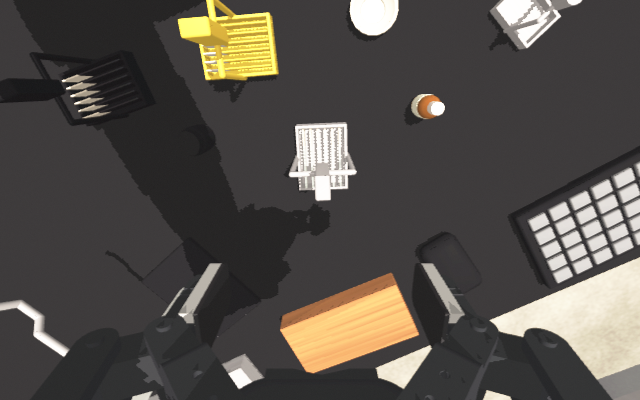

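Wrist view: the tab top is at (322,188) and the bar runs from (291,172) to (355,172). Both are within about 2 px of prediction, so I'll descend and grip.

Call:
jog_arm:
  motion: [0,0,0.25,0,0,0,1,-0.005,0,0.5,0,0,0,1,-0.005,0,0.7,0,0,0,1,-0.005,0,0.86,0,0,0,1,-0.005,0,0.86,0,0,0,1,-0.005,0,0.86,0,0,0,0.4,-0.005,0,0.86,0,0,0,0.25,-0.005,0,0.86,0,0,0,0,-0.005,0,0.86,0,0,0,0,-0.005,0,0.86,0,0,0,0,-0.005,0,0.86,0,0,0,0]
  newtons: 40

```text
clock: 4.15
tcp_pos: [0.5744, 0.0046, 0.12]
orientation: [0.0, 0.251, 0.968, -0.0]
wrist_force: [-2.2, -0.3, 6.3]
finger_gap: 0.0135
grip_force: 41.6
```

Call:
jog_arm:
  motion: [0,0,-0.03,0,0,0,0,0,0,-0.08,0,0,0,0,0,0,-0.16,0,0,0,0,0,0,-0.25,0,0,0,0,0,0,-0.34,0,0,0,0,0,0,-0.43,0,0,0,0,0,0,-0.5,0,0,0,0,0,0,-0.54,0,0,0,0,0,0,-0.56,0,0,0,0,0,0,-0.56,0,0,0,0,0,0,-0.56,0,0,0,0,0,0,-0.56,0,0,0,0]

```text
clock: 5.65
tcp_pos: [0.5738, 0.0046, 0.2307]
orientation: [-0.001, 0.251, 0.968, -0.0]
wrist_force: [-0.1, 0.0, -3.5]
finger_gap: 0.0132
grip_force: 40.3
```

Run:
```python
from h import *
e=np.array([np.cos(np.radians(14)),np.sin(np.radians(14))])
seat=np.array([.5155,-.2955])+.021*e; pre=seat-.11*e
print(seat,pre)
for i in range(3): read_camera('wrist'); print(env.get_state()['wrist_force'])
go(*pre,.23,104)
im,c=save('wrist','w2');save('side','d2');save('scene','s2')
```

```text
[ 0.53587621 -0.29041964] [ 0.42914368 -0.31703105]
[-0.33921213  0.08787446 -3.48230062]
[-0.22645066  0.50590207 -4.94977058]
[-0.97260819 -0.08202036 -3.54396017]
t 5.8 tcp [0.574  0.0046 0.231 ] yaw 60.9 F [-0.97 -0.08 -3.54] gap 0.0136 q6 0.38
shift [-0.15  -1.758  0.005] turn [-0.    -0.    -0.479]
```

Run:
```python
from h import *
c=get_calibration('wrist');c['world_from_camera']=np.load('pics/w1.npy')
for u,v,z in [(75,122,.012),(155,98,.012),(130,52,.012),(32,54,.1),(0,90,.15),(65,90,.13)]: print(u,v,plane(c,u,v,z))
a=cv2.imread('pics/d2.png')[60:210,240:440];b=cv2.imread('pics/w2.png')
cv2.imwrite('pics/c2.png',np.vstack([cv2.resize(a,(400,300)),cv2.resize(b,(400,250))]))
```

```text
75 122 [ 0.38195245 -0.25140642  0.012     ]
155 98 [ 0.40885945 -0.14338132  0.012     ]
130 52 [ 0.35273111 -0.13604583  0.012     ]
32 54 [ 0.33902518 -0.18065196  0.1       ]
0 90 [ 0.36990271 -0.19075659  0.15      ]
65 90 [ 0.3892486  -0.15663544  0.13      ]
```

View pics/c2.png

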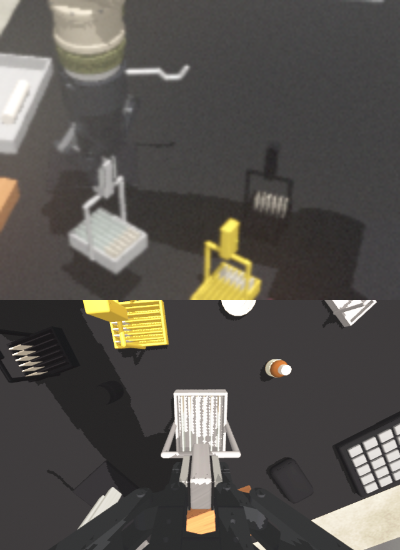

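Call:
jog_arm:
  motion: [0,-0.04,-0.06,0,0,-0.02,0,-0.01,-0.12,-0.15,0,0,-0.06,0,-0.01,-0.24,-0.22,0,0,-0.12,0,-0.02,-0.37,-0.25,0,0,-0.18,0,-0.03,-0.5,-0.25,0,0,-0.24,0,-0.04,-0.62,-0.25,0,0,-0.3,0,-0.04,-0.74,-0.25,0,0,-0.36,0,-0.05,-0.85,-0.25,0,0,-0.41,0,-0.06,-0.93,-0.25,0,0,-0.45,0,-0.06,-0.97,-0.25,0,0,-0.48,0,-0.06,-0.97,-0.25,0,0,-0.48,0]

```text
clock: 7.32
tcp_pos: [0.49, -0.1712, 0.2814]
orientation: [0.0, -0.122, 0.993, -0.0]
wrist_force: [0.8, 0.3, -4.3]
finger_gap: 0.0137
grip_force: 40.3
```

```bash
python3 -c "
from h import *
go(.44,-.25,.28,104)
go(.429,-.317,.28,104)"
```

```text
t 7.33 tcp [ 0.49   -0.1712  0.2814] yaw 104.0 F [ 0.79  0.29 -4.3 ] gap 0.0137 q6 -0.73
shift [ 0.338 -0.322  0.007] turn [-0.  0. -0.]
t 7.33 tcp [ 0.49   -0.1712  0.2814] yaw 104.0 F [ 0.79  0.29 -4.3 ] gap 0.0137 q6 -0.73
shift [ 0.472 -0.634  0.007] turn [-0.  0. -0.]
```

Call:
jog_arm:
  motion: [0.05,-0.05,0,0,0,0,0,0.15,-0.14,0,0,0,0,0,0.26,-0.24,0,0,0,0,0,0.35,-0.34,0,0,0,0,0,0.41,-0.45,0,0,0,0,0,0.45,-0.55,0,0,0,0,0,0.47,-0.61,0.04,0,0,0,0,0.47,-0.63,0.12,0,0,0,0,0.47,-0.63,0.2,0,0,0,0,0.47,-0.63,0.24,0,0,0,0,0.47,-0.63,0.24,0,0,0,0]

```text
clock: 8.7
tcp_pos: [0.4294, -0.3148, 0.2322]
orientation: [-0.001, -0.123, 0.992, 0.001]
wrist_force: [0.9, -0.9, -4.2]
finger_gap: 0.0138
grip_force: 40.3
```

Run:
```python
from h import *
go(.5359,-.2904,.23,104)
w,c=save('wrist','w3');s,_=save('scene','s3');d,_=save('side','d3')
f=lambda im,x,y:cv2.resize(im[y:y+100,x:x+133,::-1],(400,300),interpolation=cv2.INTER_CUBIC)
cv2.imwrite('pics/c3.png',np.vstack([np.hstack([f(s,90,190),f(d,260,60)]),np.hstack([cv2.resize(w[:,:,::-1],(400,300)),f(w,254,120)])]))
```

```text
t 8.7 tcp [ 0.4294 -0.3148  0.2322] yaw 104.1 F [ 0.9  -0.89 -4.18] gap 0.0138 q6 -1.03
shift [-0.546 -0.012  0.011] turn [ 0.001 -0.001  0.001]
```

View pics/c3.png

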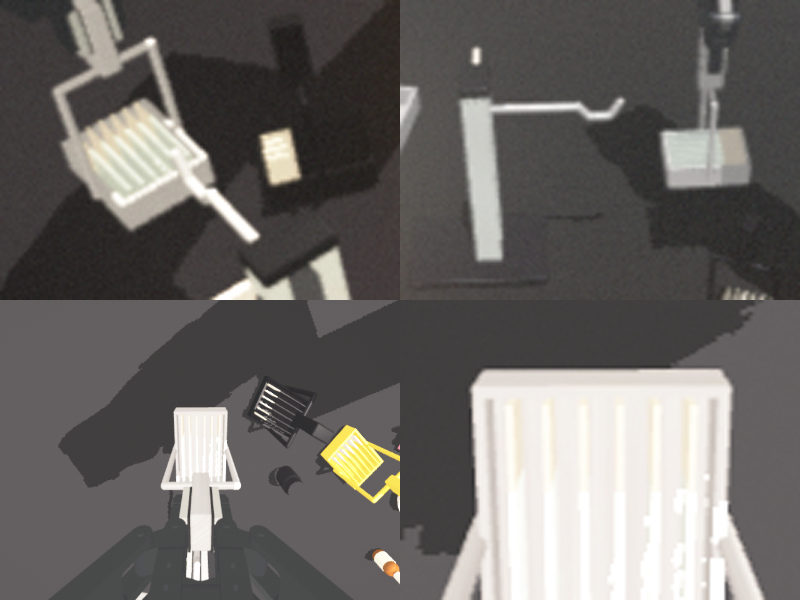

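Run:
```python
from h import *
np.set_printoptions(precision=4,suppress=True)
c=get_calibration('scene');d=get_calibration('side')
S=lambda x,y:(90+x/3.0075-.33,190+y/3-.33);D=lambda x,y:(260+(x-400)/3.0075-.33,60+y/3-.33)
for nm,f,cc,pts in [('scene',S,c,[(208,193),(255,238)]),('side',D,d,[(580,106),(493,108)])]:
    a,b=[plane(cc,*f(*p),.1935) for p in pts];print(nm,a,b,np.degrees(np.arctan2(*(b-a)[1::-1])))
print('tip',tri(c,S(174,151),d,D(621,100)))
print('seat',tri(c,S(193,184),d,D(599,115)))
a=plane(c,*S(57,93),.213);b=plane(c,*S(152,42),.213);print('bar',a,b,(a+b)/2,np.degrees(np.arctan2(*(b-a)[1::-1])))
# base plate edges, side view
for p in [(547,215),(545,282),(410,282)]: print(plane(d,*D(*p),.012))
```

```text
scene [ 0.5552 -0.2892  0.1935] [ 0.6061 -0.276   0.1935] 14.55972553311703
side [ 0.557  -0.2874  0.1935] [ 0.6426 -0.2697  0.1935] 11.6717967227648
tip (array([ 0.5162, -0.297 ,  0.1997]), np.float64(0.0021191784571599525))
seat (array([ 0.5365, -0.2926,  0.1842]), np.float64(0.00614533887527751))
bar [ 0.4377 -0.3485  0.213 ] [ 0.419  -0.2826  0.213 ] [ 0.4283 -0.3156  0.213 ] 105.85034210435724
[ 0.6059 -0.3274  0.012 ]
[ 0.5854 -0.2179  0.012 ]
[ 0.7294 -0.1932  0.012 ]
```

```bash
python3 -c "
from h import *
go(.537,-.2925,.235,102.5)"
```

```text
t 8.85 tcp [ 0.43   -0.3158  0.2338] yaw 104.1 F [ 0.99  0.63 -4.54] gap 0.0135 q6 -1.03
shift [-0.547 -0.018 -0.006] turn [-0.001  0.     0.018]
```

Call:
jog_arm:
  motion: [-0.02,0,-0.01,0,0,0.018,0,-0.06,0,-0.01,0,0,0.018,0,-0.11,-0.01,-0.01,0,0,0.018,0,-0.17,-0.01,-0.01,0,0,0.018,0,-0.23,-0.01,-0.01,0,0,0.018,0,-0.29,-0.01,-0.01,0,0,0.018,0,-0.35,-0.02,-0.01,0,0,0.018,0,-0.41,-0.02,-0.01,0,0,0.018,0,-0.47,-0.02,-0.01,0,0,0.018,0,-0.52,-0.02,-0.01,0,0,0.018,0,-0.545,-0.02,-0.01,0,0,0.018,0,-0.545,-0.02,-0.01,0,0,0.018,0]

```text
clock: 10.35
tcp_pos: [0.5365, -0.293, 0.2352]
orientation: [-0.0, -0.109, 0.994, 0.0]
wrist_force: [-0.9, -0.4, -4.2]
finger_gap: 0.0139
grip_force: 40.3
```

Run:
```python
from h import *
go(.537,-.2925,.225,102.5)
w,c=save('wrist','w4');s,_=save('scene','s4');d,_=save('side','d4')
go(.537,-.2925,.225,102.5)
f=lambda im,x,y:cv2.resize(im[y:y+75,x:x+100,::-1],(400,300),interpolation=cv2.INTER_CUBIC)
cv2.imwrite('pics/c4.png',np.vstack([np.hstack([f(s,120,210),f(d,270,70)]),np.hstack([cv2.resize(w[:,:,::-1],(400,300)),f(d,270,110)])]))
```

```text
t 10.35 tcp [ 0.5365 -0.293   0.2352] yaw 102.5 F [-0.94 -0.45 -4.21] gap 0.0139 q6 -0.85
shift [-0.003  0.002  0.051] turn [ 0. -0. -0.]
t 10.5 tcp [ 0.536  -0.2932  0.2354] yaw 102.4 F [ 0.08 -0.63 -3.88] gap 0.0134 q6 -0.85
shift [-0.006  0.003  0.052] turn [-0.    -0.    -0.001]
```

View pics/c4.png

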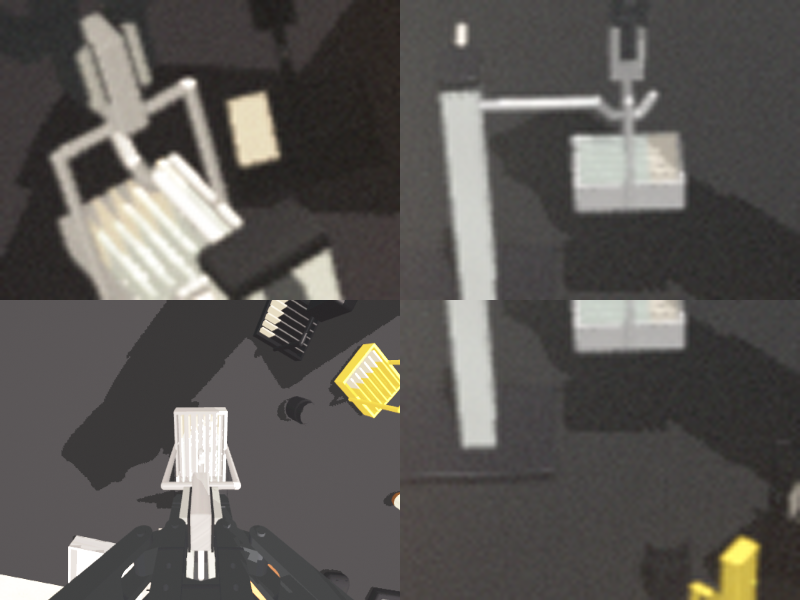

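The side view shows the bar over the middle of the hook, so it is over the seat. I'll measure the load, then lower.

Call:
jog_arm:
  motion: [-0.003,0,0.01,0,0,0,0,-0.003,0,0.022,0,0,0,0,-0.003,0,0.034,0,0,0,0,-0.003,0,0.046,0,0,0,0,-0.003,0,0.058,0,0,0,0,-0.003,0,0.07,0,0,0,0,-0.003,0,0.082,0,0,0,0,-0.003,0,0.094,0,0,0,0,-0.003,0,0.103,0,0,0,0,-0.003,0,0.108,0,0,0,0,-0.003,0,0.11,0,0,0,0,-0.003,0,0.11,0,0,0,0]

```text
clock: 12.0
tcp_pos: [0.537, -0.293, 0.2133]
orientation: [0.0, -0.108, 0.994, -0.0]
wrist_force: [0.1, -0.0, -4.4]
finger_gap: 0.0131
grip_force: 40.3
```

```bash
cat >> h.py <<'E'
def avg(n):
    F=[];P=[]
    for i in range(n):
        read_camera('wrist');s=env.get_state();F.append(s['wrist_force']);P.append(s['tcp_pos'])
    print('t',round(s['clock'],2),'F',np.mean(F,0).round(2),'sd',np.std(F,0).round(2),'tcp',np.mean(P,0).round(4),'gap',round(s['finger_gap'],4))
E
python3 -c "
from h import *
avg(16)"
```

```text
t 12.8 F [ 0.03  0.09 -4.11] sd [0.4  0.46 0.45] tcp [ 0.537  -0.293   0.2134] gap 0.0134
```

Call:
jog_arm:
  motion: [0,0,0.004,0,0,0,0,0,0,0.008,0,0,0,0,0,0,0.012,0,0,0,0,0,0,0.016,0,0,0,0,0,0,0.02,0,0,0,0,0,0,0.024,0,0,0,0,0,0,0.028,0,0,0,0,0,0,0.032,0,0,0,0,0,0,0.036,0,0,0,0,0,0,0.04,0,0,0,0,0,0,0.044,0,0,0,0,0,0,0.048,0,0,0,0]

```text
clock: 14.3
tcp_pos: [0.537, -0.293, 0.2037]
orientation: [0.0, -0.108, 0.994, -0.0]
wrist_force: [1.4, -0.4, -2.3]
finger_gap: 0.0134
grip_force: 40.4
```

Call:
jog_arm:
  motion: [0,0,0.004,0,0,0,0,0,0,0.008,0,0,0,0,0,0,0.012,0,0,0,0,0,0,0.016,0,0,0,0,0,0,0.02,0,0,0,0,0,0,0.024,0,0,0,0,0,0,0.028,0,0,0,0,0,0,0.032,0,0,0,0,0,0,0.036,0,0,0,0,0,0,0.04,0,0,0,0,0,0,0.044,0,0,0,0,0,0,0.044,0,0,0,0]

```text
clock: 15.8
tcp_pos: [0.537, -0.2931, 0.1949]
orientation: [0.0, -0.108, 0.994, -0.0]
wrist_force: [1.2, -0.4, -1.8]
finger_gap: 0.0133
grip_force: 40.5
```

```bash
python3 -c "
from h import *
save('side','d5')
avg(12)"
```

```text
t 16.45 F [ 1.03 -0.07 -1.66] sd [0.45 0.47 0.49] tcp [ 0.537  -0.293   0.1949] gap 0.0137
```

Run:
```python
import cv2
d=cv2.imread('pics/d5.png')[85:135,290:357]
cv2.imwrite('pics/c5.png',cv2.resize(d,(670,500),interpolation=cv2.INTER_CUBIC))
```

```text
(no output)
```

View pics/c5.png

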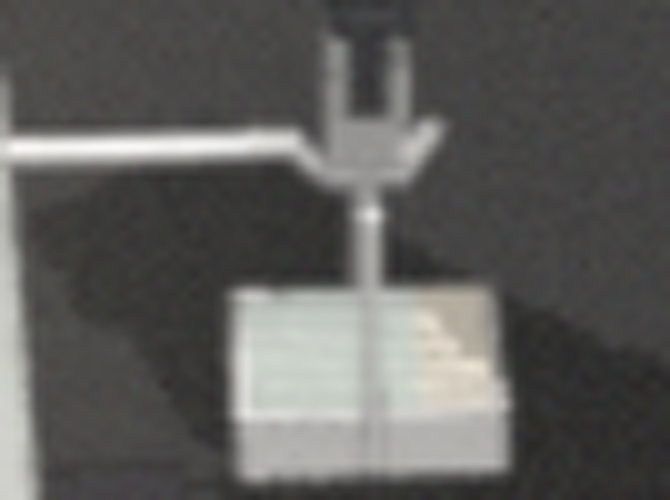

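The bar is in the seat. Fx of about +1 N suggests the tab corner is touching the -x flank, so I'll shift about 1 mm in scale +x.

Call:
jog_arm:
  motion: [-0.001,0,0,0,0,0,0,-0.002,0,0,0,0,0,0,-0.003,0,0,0,0,0,0,-0.004,0,0,0,0,0,0,-0.005,0,0,0,0,0,0,-0.005,0,0,0,0,0,0]

```text
clock: 17.2
tcp_pos: [0.5377, -0.2928, 0.1948]
orientation: [-0.0, -0.108, 0.994, -0.0]
wrist_force: [0.5, 0.2, -2.5]
finger_gap: 0.0139
grip_force: 40.5
```

```bash
python3 -c "
from h import *
avg(10)"
```

```text
t 17.7 F [-0.11 -0.23 -1.88] sd [0.39 0.47 0.37] tcp [ 0.5378 -0.2928  0.1949] gap 0.0134
```

Call:
jog_arm:
  motion: [0,0,0.004,0,0,0,0,0,0,0.008,0,0,0,0,0,0,0.012,0,0,0,0,0,0,0.016,0,0,0,0,0,0,0.02,0,0,0,0,0,0,0.024,0,0,0,0,0,0,0.028,0,0,0,0,0,0,0.032,0,0,0,0,0,0,0.036,0,0,0,0,0,0,0.04,0,0,0,0,0,0,0.044,0,0,0,0,0,0,0.046,0,0,0,0]

```text
clock: 19.2
tcp_pos: [0.5379, -0.2928, 0.1857]
orientation: [0.0, -0.108, 0.994, -0.0]
wrist_force: [-0.8, -0.6, 0.1]
finger_gap: 0.0136
grip_force: 40.7
```

Call:
jog_arm:
  motion: [0,0,0.004,0,0,0,0,0,0,0.007,0,0,0,0,0,0,0.01,0,0,0,0,0,0,0.012,0,0,0,0,0,0,0.013,0,0,0,0,0,0,0.013,0,0,0,0]

```text
clock: 19.95
tcp_pos: [0.5379, -0.2928, 0.1831]
orientation: [0.0, -0.108, 0.994, -0.0]
wrist_force: [-1.1, 0.6, -0.4]
finger_gap: 0.0136
grip_force: 40.8
```

```bash
python3 -c "
from h import *
avg(30)"
```

```text
t 21.45 F [-0.95  0.11 -0.31] sd [0.5  0.49 0.46] tcp [ 0.5379 -0.2928  0.1831] gap 0.0133
```

Call:
jog_arm:
  motion: [0.0005,0,0.002,0,0,0,0,0.001,0,0.004,0,0,0,0,0.002,0,0.006,0,0,0,0,0.0025,0,0.006,0,0,0,0,0.0025,0,0.006,0,0,0,0]

```text
clock: 22.08
tcp_pos: [0.5377, -0.2929, 0.182]
orientation: [0.0, -0.109, 0.994, -0.0]
wrist_force: [0.6, 0.5, 0.5]
finger_gap: 0.0136
grip_force: 40.8
```

```bash
python3 -c "
from h import *
avg(24)"
```

```text
t 23.27 F [ 2.1   1.05 -0.26] sd [0.65 0.44 0.54] tcp [ 0.5376 -0.2929  0.182 ] gap 0.0136
```

Call:
jog_arm:
  motion: [-0.0005,0,0.001,0,0,0,0,-0.001,0,0.002,0,0,0,0,-0.0012,0,0.002,0,0,0,0,-0.0012,0,0.002,0,0,0,0]
  newtons: 20

```text
clock: 23.78
tcp_pos: [0.5376, -0.2929, 0.1815]
orientation: [-0.0, -0.108, 0.994, -0.0]
wrist_force: [1.5, 1.1, 0.6]
finger_gap: 0.0132
grip_force: 40.9
```

```bash
python3 -c "
from h import *
avg(24)"
```

```text
t 24.98 F [ 2.1   1.01 -0.06] sd [0.42 0.5  0.34] tcp [ 0.5376 -0.2929  0.1815] gap 0.0135
```

Call:
jog_arm:
  motion: [-0.001,0,0,0,0,0,0,-0.0015,0,0,0,0,0,0,-0.002,0,0,0,0,0,0,-0.002,0,0,0,0,0,0]
  newtons: 20

```text
clock: 25.48
tcp_pos: [0.5378, -0.2928, 0.1814]
orientation: [-0.0, -0.108, 0.994, -0.0]
wrist_force: [-0.8, -0.8, -0.2]
finger_gap: 0.0135
grip_force: 40.9
```

```bash
python3 -c "
from h import *
avg(24)"
```

```text
t 26.68 F [-0.63 -0.17 -0.03] sd [0.7  0.37 0.46] tcp [ 0.5379 -0.2928  0.1815] gap 0.0138
```

Balanced: Fz is about 0 and the lateral force is small. Opening gently.

Call:
jog_arm:
  motion: [0,0,0,0,0,0,0.17,0,0,0,0,0,0,0.19,0,0,0,0,0,0,0.22,0,0,0,0,0,0,0.27,0,0,0,0,0,0,0.32,0,0,0,0,0,0,0.36,0,0,0,0,0,0,0.4,0,0,0,0,0,0,0.4]
  newtons: 20

```text
clock: 27.68
tcp_pos: [0.538, -0.2928, 0.1815]
orientation: [-0.0, -0.108, 0.994, -0.0]
wrist_force: [0.4, -0.9, -0.5]
finger_gap: 0.0342
grip_force: 0.0
```

Run:
```python
from h import *
avg(4)
d,_=save('side','d6');s,_=save('scene','s6')
f=lambda im,x,y:cv2.resize(im[y:y+75,x:x+100,::-1],(400,300),interpolation=cv2.INTER_CUBIC)
cv2.imwrite('pics/c6.png',np.hstack([f(s,120,210),f(d,270,70)]))
```

```text
t 27.88 F [-0.07 -0.15 -0.12] sd [0.55 0.23 0.14] tcp [ 0.538  -0.2928  0.1815] gap 0.0341
```

View pics/c6.png

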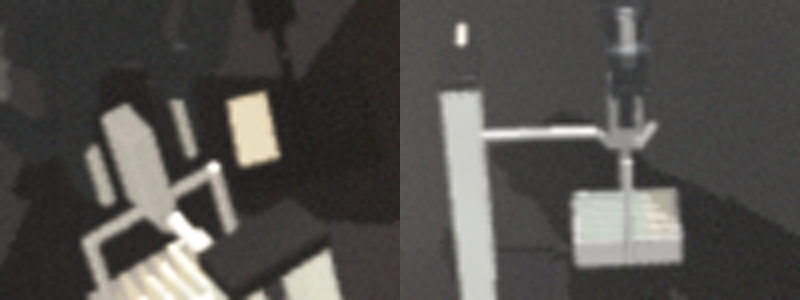

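The carrier hangs level in the seat, with the fingers clear on both sides of the tab at scene crop (95,170) and (185,130). Retreating straight up.

Call:
jog_arm:
  motion: [0,0,-0.02,0,0,0,0.4,0,0,-0.06,0,0,0,0.4,0,0,-0.12,0,0,0,0.4,0,0,-0.2,0,0,0,0.4,0,0,-0.3,0,0,0,0.4,0,0,-0.4,0,0,0,0.4,0,0,-0.5,0,0,0,0.4,0,0,-0.55,0,0,0,0.4,0,0,-0.55,0,0,0,0.4,0,0,-0.55,0,0,0,0.4,0,0,-0.55,0,0,0,0.4,0,0,-0.55,0,0,0,0.4]

```text
clock: 29.48
tcp_pos: [0.5378, -0.2926, 0.2909]
orientation: [-0.0, -0.108, 0.994, 0.0]
wrist_force: [-0.5, 0.6, 0.5]
finger_gap: 0.034
grip_force: 0.0
```

Run:
```python
from h import *
d,_=save('side','d7')
for i in range(10): read_camera('side')
e,_=save('side','d8')
f=lambda im,x,y:cv2.resize(im[y:y+75,x:x+100,::-1],(400,300),interpolation=cv2.INTER_CUBIC)
cv2.imwrite('pics/c7.png',np.hstack([f(d,270,70),f(e,270,70)]));print(env.get_state()['clock'])
```

```text
30.075
```

View pics/c7.png

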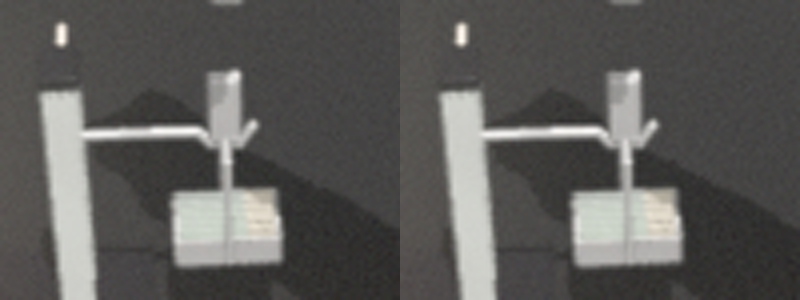

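The two views, about 0.5 s apart, are identical: the carrier hangs free, upright and still.

```bash
python3 -c "
from h import *
print(env.hand_in())"
```

```text
the job is handed in; nothing more can be done
None
```

I handed the job in at about 30 s: the large carrier (about 4.1 N by the wrist reading) hangs still and upright by its cross bar in the hook's seat, with the gripper clear above it. The judge's verdict was not shown.

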